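Pack the gift crate and hold its end board for fastening

TASK

Stand the red jam jar and the blue tin upright in the two free places of the pine gift crate, in either order, next to the jar already in it. Then take the light pine end board from the rack, hold it upright across the crate's open end, centred and with its lower edge level with the crate's underside, and press it flat against the corner posts so that the sprung carriage goes back until the red pointer stands in the green field, never as far as the red field. Leave everything else where it is, and finish while still holding and pressing the board steadily in the green, for a colleague who will screw it on.

Things in the scene. Friction and masses are not known exactly. Their poses are not given: they have to be found in the camera images.
- crate: pine gift crate on the sprung carriage of a grey jig. Origin: centre of its underside, 40 mm above the table; x along its length from the open end (robot's side) to the closed far end, z up. Inside: 74 mm wide (y), x -106 (open) to +98, floor top at z 6; side walls reach z 45, 9 mm thick. Honey jar in it at x about +66; free places about x 0 and x -66
- open_end (a point): centre of the crate's open end at underside height (crate x -106), axes as the crate. The end board is pressed on the two corner posts here: 18 mm square, at y 37 to 55 either side, up to 90 mm above this point, faces flush with it. Nothing is under the board's place (the jig's base starts 10 mm further in), so it must be held, its lower edge 40 mm above the table
- carriage (a joint): travel (m) of carriage and crate along the crate's +x against a spring: 0 at rest, stop at 0.045. The spring pushes back with 3 N at 0 and 0.45 N more per mm. The red pointer on the jig's left (+y) gauge is in the green field from 0.012 to 0.028 (8.5 to 15.5 N); the red field begins at 0.040
- jar: jar of red jam, brass lid, a cylinder 60 mm across, 70 mm high, about 0.24 kg. Origin: centre of its underside, z up. Stands on the table at the left. Grip it near the top, fingertips at least 45 mm above its underside, so that they stay above the crate's side walls
- tin: blue square tin, 58 x 58 mm, 70 mm high, about 0.2 kg. Origin: centre of its underside, axes along its sides, z up. On the table at the left; its place and the jam jar's may be swapped. Grip it near the top like the jar
- packed_jar: amber honey jar with a white lid, 60 mm across and 70 mm high, already in the far place of the crate; stays there. Origin: centre of its underside
- end_board: light pine board with a dark hand slot, 12 mm thick (x), 128 wide (y), 118 high (z), about 0.12 kg. Origin: centre of its lower edge. Upright in a slot of the dark rack at the right: slot floor 10 mm, walls 45 mm above the table; lift straight up. Grip across the thickness at mid upper edge, fingertips 80 mm or more above its lower edge to clear the goods (tops 76 mm above crate underside)
- spare_board: dark walnut board of the same size in the other slot of the rack, 70 mm from the pine one; to be left there. Origin: centre of its lower edge
- screwdriver: screwdriver lying on the table in front of the robot at the right; to be left alone
- mug: white mug, 76 mm across, 90 mm high, at the back left; to be left alone
- bowl: blue bowl, 130 mm across, 50 mm high, at the back right; to be left alone
There are look-alikes about, which are no part of the job. Leave any turquoise or yellow look-alike of the end_board alone.

How it is judged:
On the way, in this order (a step that is already met when the one before it is completed fails the run):
1. the jam jar and the tin stand upright on the crate's floor with the honey jar, let go (x of jar in the frame of crate between -0.079 and 0.076 m and y of jar in the frame of crate between -0.015 and 0.015 m and z of jar in the frame of crate between 0.002 and 0.012 m and angle between each of jar, tin, packed_jar's own z axis and vertical below 0.12 rad and contact force between the fingers and jar below 0.3 N and x of tin in the frame of crate between -0.079 and 0.076 m and y of tin in the frame of crate between -0.015 and 0.015 m and z of tin in the frame of crate between 0.002 and 0.012 m and contact force between the fingers and tin below 0.3 N and x of packed_jar in the frame of crate between -0.079 and 0.076 m and y of packed_jar in the frame of crate between -0.015 and 0.015 m and z of packed_jar in the frame of crate between 0.002 and 0.012 m and contact force between the fingers and packed_jar below 0.3 N), for 0.2 s.
2. the end board is held flat on the posts of the open end, pressed so that the pointer is in the green (value of joint carriage between 0.012 and 0.028 m and contact force between end_board and crate between 4 and 19 N and velocity of joint carriage between -0.01 and 0.01 m/s and x of end_board in the frame of crate between -0.117 and -0.108 m and y of end_board in the frame of crate between -0.009 and 0.009 m and z of end_board in the frame of crate between -0.009 and 0.009 m and angle between the x axis of end_board and the x axis of crate, either way round below 0.09 rad and angle between the z axis of end_board and the z axis of crate, either way round below 0.09 rad and contact force between the fingers and end_board above 5 N), for 1 s.
At the end, for the whole second after the job is handed in: All three goods stand on the crate floor, upright within 0.12 rad, let go. Fingers hold the pine board on the open-end posts, centred and level within 9 mm, flat within 0.09 rad; carriage steady at 12-28 mm, 4-19 N between board and crate (all of step 1 and all of step 2); the arm keeps its last pose, push and grip.
It fails at once if the carriage is pushed into the red field (value of joint carriage above 0.04 m).
It fails at once if the dark board, screwdriver, mug or bowl is moved by more than 25 mm (distance of any of spare_board, screwdriver, mug, bowl from where it was at the start of the episode above 0.025 m).
It also fails if it takes over 72 s, if anything falls off the work surface, if the arm or the gripper's body presses on something with over 40 N, if the wrist force passes 120 N, or if a joint passes its speed limit or range.

ROBOT

A 7-joint arm with a two-finger parallel gripper is mounted at the origin on the work surface. World frame = base frame: x ahead of the robot, y to its left, z up, the work surface at z = 0. Lengths are in m, angles in rad, forces in N, time in s.
With the tool pointing down it reaches from about 0.425 to 0.875 m from the base axis. Payload 4.7 kg.
Tool frame: the origin (TCP) lies on the centre line of the jaws, within the pads' length; the fingertips stand robot.tips_ahead ahead of it and the grasp point (between the pads) lies 6 mm ahead of it (robot.tips_ahead is the distance from the TCP to the fingertips, in m); z points along the fingers, y is the line along which they close (so a half turn about z gives the same grasp; the last joint's range is limited). The gripper opens to 85 mm and grips with 20 to 120 N. Pads are 22 mm wide; open, the fingers measure 114 mm over their backs; the gripper's body (76 mm by 85 mm) begins 54 mm behind the grasp point. The pads swing forward as they close: fully open they stand 13 mm farther back than shut.
Start: joints at [1.237, 0.321, -0.07, 1.45, 0.023, 1.371, -0.057], TCP at [0.222, -0.611, 0.256] pointing down, gripper open.
Joint ranges: [-2.86, 2.86], [-0.3, 2.09], [-1.38, 1.24], [0.06, 2.45], [-1.56, 4.7], [0.09, 2.05], [-2.69, 2.69]. Speed limits (rad/s): [2.57, 2.57, 3.14, 3.14, 3.14, 3.14, 3.14].

INTERFACE

Orientations are given as a unit quaternion [x, y, z, w].
In Python, from bench import robot gives the robot as it stands.
- The arm moves only by the tool step_arm, never from a script. Its argument "deltas" is text: rows parted by semicolons, each of 4 numbers parted by spaces: the shift along the tool's x, y, z in m, then the turn about the tool's z in degrees. In form: dx dy dz spin; .... A call has 1 to 8 rows; each row is the pose to reach, as a shift and turn from the pose commanded when the call began, along the tool's axes at that moment; what a row does not reach only later rows make up. A row lasts 1/10 s, in which the tool goes at most 50 mm and 8.59 degrees, less where a joint would pass 70% of its speed; a pose out of reach is approached as far as the arm can. A call with a gripper value outside its range is refused whole. "claw" is the opening, from 0 (shut) to 1 (fully open), set as the call begins (left out, the last holds). The fingers move at their own pace and stop on an object; "squeeze" is the grip in N (left out, the last holds). Time passes only in rows, so rows that repeat a pose let the fingers close. It gives the time, the measured TCP pose, the force, the opening and the grip force at its end, in the units of the state.
- robot.state(): the state, without advancing time (a new reading comes with each control period).
- robot.snapshot(name): name is "scene" or "top" or "wrist"; returns the picture (480x640x3 uint8, red, green, blue); there is no depth.
- robot.camera_params(name): a dict with "K" (3x3 intrinsics, pixels), "extrinsics" (4x4, takes a point from camera to world coordinates); the wrist camera has in their place "T_tool_cam" (4x4, takes a point from camera to tool coordinates, whose origin is the TCP and whose axes are the flange's). Camera axes: x right, y up, looking along -z (the intrinsics and any distortion apply to the point x, -y, -z); pixel columns grow to the right and rows downward; lengths in m; the calibration is good to about 2 mm. A picture is of the moment at which its call begins: read the wrist's pose just before it. camera_params takes no time and is no camera call.
- robot.sign_off(): hands the job in; it is judged then, once.
The state is a dict: "clock": time; "joint_pos": joint angles; "joint_vel": joint speeds; "joint_torque": joint torques, N m; "tcp_pos": TCP position; "ee_rot": TCP orientation; "force": force on the tool from outside, world axes, zero at the start; "moment": the same for the moment, N m; "gripper_width": opening from 0.0 (shut) to 1.0 (fully open); "finger_force": force on a finger pad.
Only numpy, scipy, OpenCV 4.12 (cv2) and the standard library are available. Lean on these libraries where they do the work, as an engineer would, in place of code of your own. Each camera call takes 0.05 s, during which the arm holds its last target. There are 200 camera calls.

## Working session

There is one attempt and no reset: what is moved stays moved. The work goes in short steps, Python scripts to look and compute and a tool call to move; the robot and the scene stay as the last step left them, time stands still between calls to the robot, and variables do not carry over. Pictures are saved under pics/ and viewed, at most 10 in all, crops included, and the job is handed in when it is done.

Besides the shell and the picture viewer there is one more tool, called after ">>>" by a JSON object that holds its "op" and its "data". step_arm: Moves the arm, as the interface text tells. Its arguments: {"type":"object","properties":{"deltas":{"type":"string"},"claw":{"type":"number"},"squeeze":{"type":"number"}},"required":["deltas"]}

```bash
mkdir -p pics
python3 - <<'E'
from bench import robot
import cv2,numpy as np
s=robot.state();print({k:np.round(v,4).tolist() for k,v in s.items()}, robot.tips_ahead)
for n in("top","scene"):
    cv2.imwrite(f"pics/{n}0.png",robot.snapshot(n)[:,:,::-1]);p=robot.camera_params(n);print(n,{k:(np.round(v,4).tolist() if not isinstance(v,str) else v) for k,v in p.items()})
p=robot.camera_params("wrist");print({k:np.round(v,4).tolist() for k,v in p.items()})
E
```

```text
{'clock': 0.0, 'joint_pos': [1.2371, 0.3218, -0.0701, 1.4517, 0.0226, 1.3708, -0.0569], 'joint_vel': [-0.0001, -0.0006, 0.0007, -0.0005, -0.0017, 0.0004, -0.0003], 'joint_torque': [0.0001, -49.3582, -0.3825, -31.4335, 0.013, 0.0116, 0.0], 'tcp_pos': [0.2213, -0.6107, 0.2552], 'ee_rot': [0.9849, 0.173, -0.0002, -0.0009], 'force': [0.058, 0.166, -0.3134], 'moment': [0.0406, 0.0132, -0.0469], 'finger_force': 0.0, 'gripper_width': 0.9973} 0.025
top {'K': [[448.3086, 0.0, 322.1871], [0.0, 448.3086, 237.2262], [0.0, 0.0, 1.0]], 'extrinsics': [[0.016, 0.9901, -0.1393, 0.3384], [-0.9999, 0.016, -0.0014, -0.0743], [0.0008, 0.1393, 0.9902, 1.2409], [0.0, 0.0, 0.0, 1.0]]}
scene {'K': [[586.4835, 0.0, 312.3767], [0.0, 586.4835, 245.0768], [0.0, 0.0, 1.0]], 'extrinsics': [[-0.302, -0.817, 0.4913, 1.2551], [0.9533, -0.2565, 0.1594, 0.1793], [-0.0042, 0.5165, 0.8563, 1.3648], [0.0, 0.0, 0.0, 1.0]]}
{'K': [[387.0544, 0.0, 319.9966], [0.0, 387.0544, 243.8463], [0.0, 0.0, 1.0]], 'T_tool_cam': [[0.0, 0.9534, 0.3018, 0.0778], [1.0, -0.0004, 0.0011, -0.0003], [0.0011, 0.3018, -0.9534, -0.1183], [0.0, 0.0, 0.0, 1.0]]}
```

View pics/top0.png

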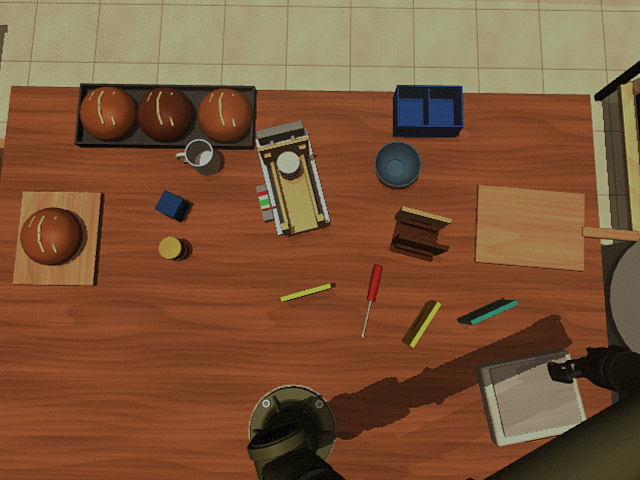

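View pics/scene0.png

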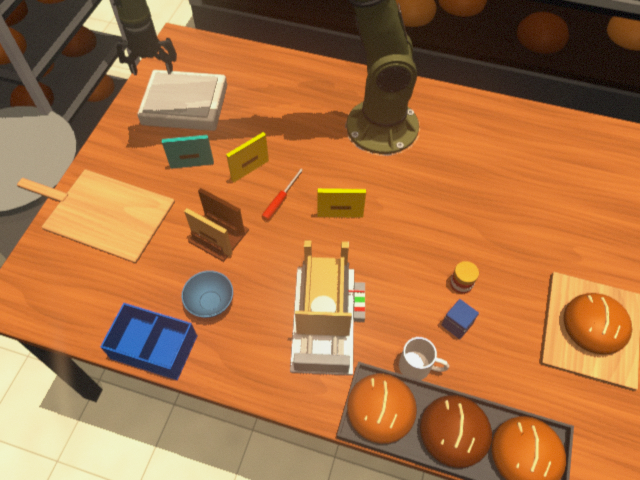

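The top view shows the crate at (297,180) with its open end at about (302,232). The jam jar is at (172,248), the tin at (172,206) and the rack at (422,232).

Candidates for the end board:
- **Pine board, rack far slot:** top (425,215), scene (207,230).
- **Walnut board:** scene (222,210).
- **Turquoise look-alike:** scene (188,152).
- **Yellow look-alikes:** scene (247,157) and (341,203).

I choose the light pine one in the rack, at scene (207,230), and will check it in a close crop.

Run:
```python
import cv2,numpy as np
t=cv2.imread("pics/top0.png");s=cv2.imread("pics/scene0.png")
def crop(im,u,v,w,h,k):
    c=cv2.resize(im[v:v+h,u:u+w],None,fx=k,fy=k,interpolation=cv2.INTER_CUBIC)
    for i in range(0,w,10):cv2.line(c,(i*k,0),(i*k,12 if (u+i)%50==0 else 5),(255,255,255),1)
    for i in range(0,h,10):cv2.line(c,(0,i*k),(12 if (v+i)%50==0 else 5,i*k),(255,255,255),1)
    return c
a=crop(t,250,120,100,120,5); b=crop(t,150,180,50,100,6)[:600]
cv2.imwrite("pics/c1.png",np.hstack([a,b]))
a=crop(t,380,195,80,75,5); b=crop(s,170,180,80,75,5)
cv2.imwrite("pics/c2.png",np.hstack([a,b]))
```

```text
(no output)
```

View pics/c1.png

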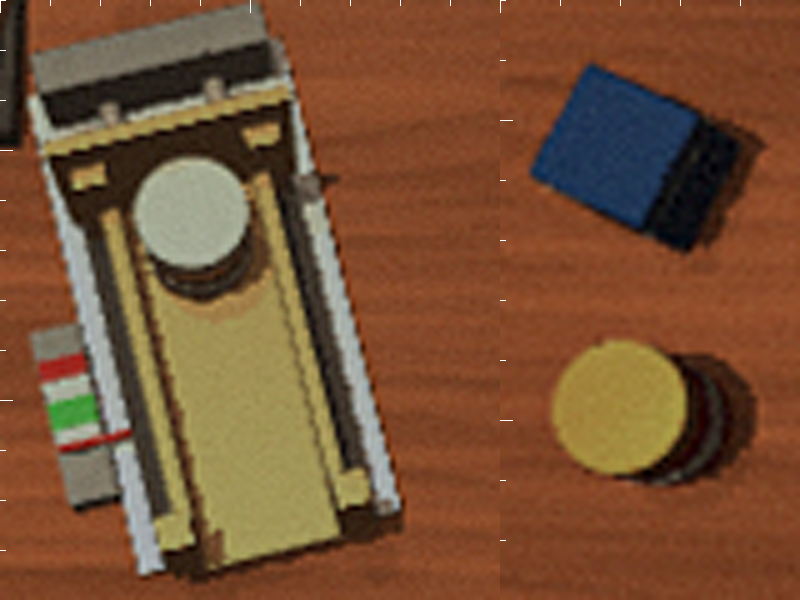

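View pics/c2.png

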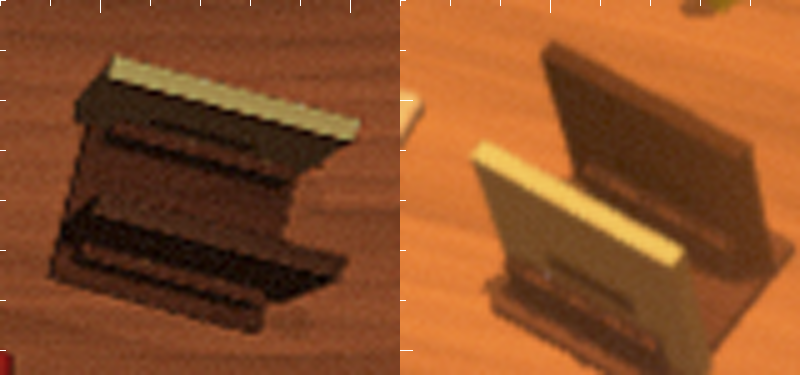

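The crops show the following:
- **Near posts:** tops at about (285,226) and (321,217).
- **Honey lid:** (288,163).
- **Tin:** top corners at about (165,190), (183,199), (174,219) and (155,209).
- **Jar:** lid at (170,248).
- **Pine board:** its light top edge is the far slot, centred at (427,215) in top and (206,221) in scene. The walnut board is the near slot, so my choice is confirmed.

```bash
cat > h.py <<'E'
import numpy as np
from bench import robot
def ray(cam,u,v,z,state=None):
    p=robot.camera_params(cam);K=p["K"]
    if cam=="wrist":
        from scipy.spatial.transform import Rotation as R
        T=np.eye(4);T[:3,:3]=R.from_quat(state["ee_rot"]).as_matrix();T[:3,3]=state["tcp_pos"]
        E=T@p["T_tool_cam"]
    else:E=np.array(p["extrinsics"])
    d=E[:3,:3]@np.array([(u-K[0][2])/K[0][0],-(v-K[1][2])/K[1][1],-1]);o=E[:3,3]
    return o+d*(z-o[2])/d[2]
E
python3 - <<'E'
from h import *
f=lambda n,L,z,c="top":print(n,[np.round(ray(c,u,v,z)[:2],4).tolist() for u,v in L])
C=lambda L,o,k:[(o[0]+x/k,o[1]+y/k) for x,y in L]
c=(249.9,119.9)
f("nearposts",C([(174,532),(353,487)],c,5),.13)
f("near post faces L,R corners",C([(160,552),(197,545),(342,507),(372,500)],c,5),.13)
f("farposts",C([(88,177),(262,134)],c,5),.13)
f("endboard top",C([(45,143),(290,85)],c,5),.158)
f("honey",C([(192,213)],c,5),.116)
f("floor near edge",C([(215,566),(340,538)],c,5),.046)
c=(149.9,179.9)
f("tin",C([(92,63),(200,115),(145,232),(30,172),(117,145.5)],c,6),.07)
f("jar",C([(119,407)],c,6),.07)
c=(379.9,194.9)
f("pine",C([(112,55),(360,120),(355,140),(107,77),(233.5,98)],c,5),.128)
c=(169.9,179.9)
f("pine scene",C([(85,142),(285,245),(272,267),(70,160),(178,203.5)],c,5),.128,"scene")
f("walnut scene",C([(150,42),(352,145)],c,5),.128,"scene")
f("yellow",[(281,299),(335,286)],.118)
f("yellow scene",[(318,190),(365,190)],.118,"scene")
f("jar scene",[(466,270)],.07,"scene")
f("tin scene",[(462,312)],.07,"scene")
f("mug/bowl",[(199,153),(398,160)],.07)
E
```

```text
nearposts [[0.5208, 0.0219], [0.5453, -0.0676]]
near post faces L,R corners [[0.5106, 0.0287], [0.5144, 0.0102], [0.5349, -0.0622], [0.5388, -0.0773]]
farposts [[0.7048, 0.0712], [0.7292, -0.0177]]
endboard top [[0.7129, 0.0897], [0.7453, -0.0326]]
honey [[0.691, 0.0184]]
floor near edge [[0.5164, 0.0066], [0.5328, -0.0605]]
tin [[0.6229, 0.3494], [0.6, 0.2999], [0.5467, 0.3211], [0.5729, 0.3737], [0.5855, 0.3359]]
jar [[0.4688, 0.3276]]
pine [[0.5783, -0.2742], [0.5469, -0.399], [0.5366, -0.3962], [0.5669, -0.2716], [0.5571, -0.3354]]
pine scene [[0.5369, -0.3909], [0.5646, -0.2696], [0.5787, -0.271], [0.5495, -0.3937], [0.5576, -0.3306]]
walnut scene [[0.4683, -0.3843], [0.4977, -0.2596]]
yellow [[0.3399, 0.0271], [0.3742, -0.1065]]
yellow scene [[0.374, -0.0898], [0.337, 0.0282]]
jar scene [[0.4664, 0.3283]]
tin scene [[0.5838, 0.3391]]
mug/bowl [[0.7281, 0.2647], [0.7172, -0.2741]]
```

```bash
cat >> h.py <<'E'
def psi(s):
    x,y,_,_=s["ee_rot"];return 2*np.degrees(np.arctan2(y,x))
def delta(*targets):
    "tool-frame rows from the measured pose for world targets (x,y,z,psi deg)"
    s=robot.state();p=s["tcp_pos"];a0=psi(s);a=np.radians(a0)
    print("clock",round(float(s["clock"]),2),"tcp",np.round(p,4),"psi",round(a0,2),"F",np.round(s["force"],2),"w",round(float(s["gripper_width"]),3),"ff",np.round(s["finger_force"],1))
    for t in targets:
        w=np.array(t[:3])-p
        print(t,"->",np.round([np.cos(a)*w[0]+np.sin(a)*w[1],np.sin(a)*w[0]-np.cos(a)*w[1],-w[2]],4),"spin",round((a0-t[3]+180)%360-180,1))
E
python3 -c "
from h import *
delta((.55,-.15,.26,65.3),(.585,.2,.26,65.3))"
```

```text
clock 0.1 tcp [ 0.2213 -0.6107  0.2553] psi 19.93 F [-0.11  0.1  -0.24] w 0.997 ff 0.0
(0.55, -0.15, 0.26, 65.3) -> [ 0.466  -0.3211 -0.0047] spin -45.4
(0.585, 0.2, 0.26, 65.3) -> [ 0.6182 -0.6382 -0.0047] spin -45.4
```

>>> {"op": "step_arm", "data": {"deltas": "0.466 -0.321 0 -45.4; 0.466 -0.321 0 -45.4; 0.466 -0.321 0 -45.4; 0.466 -0.321 0 -45.4; 0.466 -0.321 0 -45.4; 0.466 -0.321 0 -45.4; 0.466 -0.321 0 -45.4; 0.466 -0.321 0 -45.4", "claw": 1, "squeeze": 30}}

```text
clock: 0.9
tcp_pos: [0.4544, -0.2837, 0.2561]
ee_rot: [0.842, 0.54, -0.0, 0.0]
force: [0.8, -0.2, 0.9]
gripper_width: 0.994
finger_force: 0.0
```

```bash
python3 -c "
from h import *
delta((.585,.2,.26,65.3),(.585,.337,.24,65.3))"
```

```text
clock 0.9 tcp [ 0.4544 -0.2837  0.2561] psi 65.32 F [ 0.81 -0.17  0.86] w 0.994 ff 0.0
(0.585, 0.2, 0.26, 65.3) -> [ 0.494  -0.0833 -0.0039] spin 0.0
(0.585, 0.337, 0.24, 65.3) -> [ 0.6185 -0.1405  0.0161] spin 0.0
```

>>> {"op": "step_arm", "data": {"deltas": "0.618 -0.14 0.016 0; 0.618 -0.14 0.016 0; 0.618 -0.14 0.016 0; 0.618 -0.14 0.016 0; 0.618 -0.14 0.016 0; 0.618 -0.14 0.016 0; 0.618 -0.14 0.016 0; 0.618 -0.14 0.016 0"}}

```text
clock: 1.7
tcp_pos: [0.5363, 0.1075, 0.2461]
ee_rot: [0.842, 0.539, -0.0, 0.0]
force: [0.9, -0.1, -0.4]
gripper_width: 0.996
finger_force: 0.0
```

```bash
python3 -c "
from h import *
delta((.585,.337,.24,65.3))"
```

```text
clock 1.7 tcp [0.5363 0.1075 0.2461] psi 65.3 F [ 0.9  -0.14 -0.43] w 0.996 ff 0.0
(0.585, 0.337, 0.24, 65.3) -> [ 0.2289 -0.0517  0.0061] spin -0.0
```

>>> {"op": "step_arm", "data": {"deltas": "0.229 -0.052 0.006 0; 0.229 -0.052 0.006 0; 0.229 -0.052 0.006 0; 0.229 -0.052 0.006 0; 0.229 -0.052 0.006 0; 0.229 -0.052 0.006 0; 0.229 -0.052 0.006 0"}}

```text
clock: 2.4
tcp_pos: [0.584, 0.3363, 0.2391]
ee_rot: [0.841, 0.541, -0.001, -0.0]
force: [0.7, -0.1, 0.4]
gripper_width: 0.999
finger_force: 0.0
```

Run:
```python
from h import *
import cv2
s=robot.state();cv2.imwrite("pics/w1.png",robot.snapshot("wrist")[:,:,::-1])
delta((.585,.337,.073,65.3))
np.save("w1.npy",dict(ee_rot=s["ee_rot"],tcp_pos=s["tcp_pos"]),allow_pickle=True)
```

```text
clock 2.45 tcp [0.5847 0.3348 0.2394] psi 65.32 F [-0.61 -0.34  0.18] w 1.0 ff 0.0
(0.585, 0.337, 0.073, 65.3) -> [ 0.0022 -0.0007  0.1664] spin 0.0
```

View pics/w1.png

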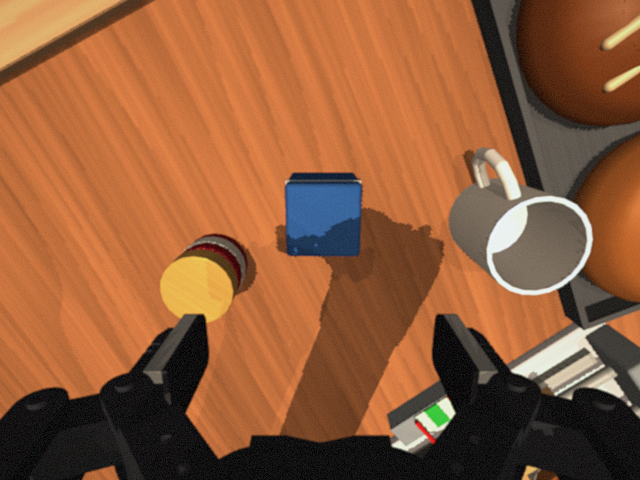

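The wrist view shows the tin's top square-on at (286..361, 181..255), so its yaw is right. The jar lid is at (197,289).

Run:
```python
from h import *
s=np.load("w1.npy",allow_pickle=True).item()
for u,v in[(286,181),(361,181),(359,256),(286,256),(323,218.5),(197,289)]:print(np.round(ray("wrist",u,v,.07,s),4))
```

```text
[0.5757 0.3794 0.07  ]
[0.6262 0.3564 0.07  ]
[0.6021 0.3027 0.07  ]
[0.5498 0.3265 0.07  ]
[0.5888 0.342  0.07  ]
[0.4718 0.3309 0.07  ]
```

>>> {"op": "step_arm", "data": {"deltas": "0.002 0.001 0.04 0; 0.002 0.001 0.08 0; 0.002 0.001 0.12 0; 0.002 0.001 0.145 0; 0.002 0.001 0.163 0; 0.002 0.001 0.163 0"}}

```text
clock: 3.05
tcp_pos: [0.5859, 0.334, 0.0747]
ee_rot: [0.842, 0.539, -0.002, 0.0]
force: [-0.2, 0.6, 0.2]
gripper_width: 1.0
finger_force: 0.0
```

>>> {"op": "step_arm", "data": {"deltas": "0 0 0 0; 0 0 0 0; 0 0 0 0; 0 0 0 0; 0 0 0 0; 0 0 0 0; 0 0 0 0; 0 0 0 0", "claw": 0, "squeeze": 30}}

```text
clock: 3.85
tcp_pos: [0.5874, 0.3379, 0.0796]
ee_rot: [0.842, 0.54, 0.002, 0.0]
force: [-0.8, -1.2, 6.3]
gripper_width: 0.669
finger_force: 33.4
```

>>> {"op": "step_arm", "data": {"deltas": "0 0 -0.01 0; 0 0 -0.03 0; 0 0 -0.06 0; 0 0 -0.1 0; 0 0 -0.13 0; 0 0 -0.15 0; 0 0 -0.15 0"}}

```text
clock: 4.55
tcp_pos: [0.5875, 0.3382, 0.2312]
ee_rot: [0.842, 0.54, 0.003, 0.0]
force: [-0.1, 0.3, -2.1]
gripper_width: 0.67
finger_force: 33.0
```

Run:
```python
from h import *
import cv2
delta((.627,.002,.227,15),(.627,.002,.127,15))
s=robot.state();cv2.imwrite("pics/w2.png",robot.snapshot("wrist")[:,:,::-1])
```

```text
clock 4.55 tcp [0.5875 0.3382 0.2312] psi 65.33 F [-0.14  0.32 -2.05] w 0.67 ff 33.0
(0.627, 0.002, 0.227, 15) -> [-0.289   0.1762  0.0042] spin 50.3
(0.627, 0.002, 0.127, 15) -> [-0.289   0.1762  0.1042] spin 50.3
```

View pics/w2.png

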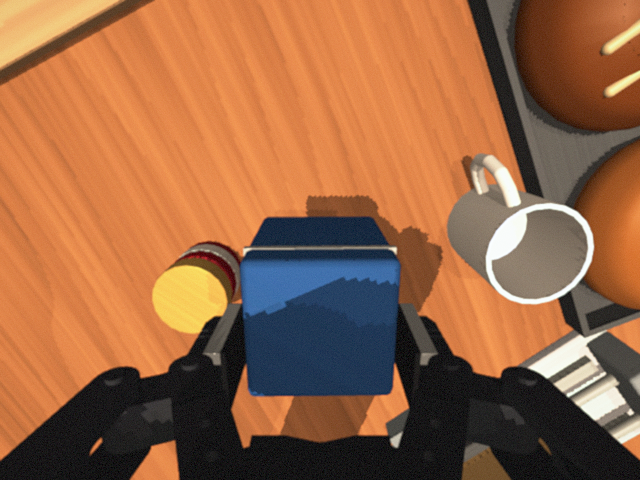

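The tin is held. Its top spans rows 252..394 and columns 243..399. I'll find its offset along tool x.

Run:
```python
from h import *
p=robot.camera_params("wrist");E=p["T_tool_cam"];K=p["K"]
for u,v in[(243,253),(399,253),(394,394),(248,394)]:
    d=E[:3,:3]@np.array([(u-K[0][2])/K[0][0],-(v-K[1][2])/K[1][1],-1]);o=E[:3,3]
    print(np.round(o+d*(.0096-o[2])/d[2],4))
```

```text
[ 0.0341 -0.0267  0.0096]
[0.0341 0.0278 0.0096]
[-0.0247  0.0294  0.0096]
[-0.0248 -0.0282  0.0096]
```

>>> {"op": "step_arm", "data": {"deltas": "-0.02 0.012 0 7; -0.055 0.035 0 15; -0.1 0.06 0 23; -0.145 0.09 0 31; -0.19 0.117 0 39; -0.235 0.143 0 46; -0.27 0.165 0 50.3; -0.29 0.174 0 50.3"}}

```text
clock: 5.4
tcp_pos: [0.6228, -0.0072, 0.2245]
ee_rot: [0.992, 0.126, -0.002, 0.002]
force: [0.7, -0.8, -2.7]
gripper_width: 0.668
finger_force: 33.0
```

>>> {"op": "step_arm", "data": {"deltas": "0 0 0 0; 0 0 0 0; 0 0 0 0"}}

```text
clock: 5.7
tcp_pos: [0.6228, 0.0028, 0.226]
ee_rot: [0.991, 0.132, -0.001, -0.001]
force: [-0.2, 0.7, -3.3]
gripper_width: 0.669
finger_force: 33.0
```

Run:
```python
from h import *
import cv2
delta((.6236,.0011,.231,15),(.6236,.0011,.127,15))
cv2.imwrite("pics/w3.png",robot.snapshot("wrist")[:,:,::-1])
```

```text
clock 5.7 tcp [0.6228 0.0028 0.226 ] psi 15.17 F [-0.22  0.7  -3.27] w 0.669 ff 33.0
(0.6236, 0.0011, 0.231, 15) -> [ 0.0004  0.0018 -0.005 ] spin 0.2
(0.6236, 0.0011, 0.127, 15) -> [0.0004 0.0018 0.099 ] spin 0.2
```

View pics/w3.png

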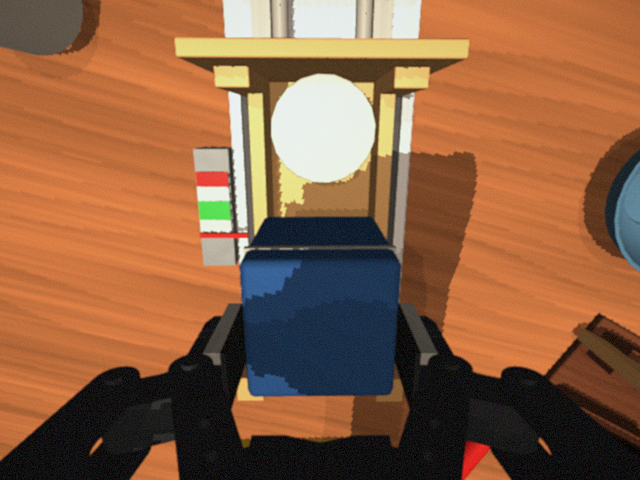

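The tin sits centred between the crate walls, and the honey lid is at (323,128).

Run:
```python
from h import *
s=robot.state();print(s["tcp_pos"])
h=ray("wrist",323,128,.116,s);print(h, h-.066*np.array([.966,.259,0]))
a=ray("wrist",232,76,.13,s);b=ray("wrist",411,76,.13,s);print(a,b,(a+b)/2)
```

```text
[0.62296168 0.00303307 0.22638048]
[0.69467915 0.02156853 0.116     ] [0.63092315 0.00447453 0.116     ]
[0.7072557  0.07337407 0.13      ] [ 0.73125027 -0.01496636  0.13      ] [0.71925299 0.02920385 0.13      ]
```

>>> {"op": "step_arm", "data": {"deltas": "0.001 0.001 0.03 0; 0.001 0.001 0.055 0; 0.001 0.001 0.075 0; 0.001 0.001 0.09 0; 0.001 0.001 0.097 0; 0.001 0.001 0.099 0; 0.001 0.001 0.099 0"}}

```text
clock: 6.45
tcp_pos: [0.6252, 0.0004, 0.1287]
ee_rot: [0.991, 0.131, 0.0, 0.0]
force: [-0.4, -0.7, -2.8]
gripper_width: 0.672
finger_force: 33.0
```

>>> {"op": "step_arm", "data": {"deltas": "0 0 0.001 0; 0 0 0.002 0; 0 0 0.002 0; 0 0 0.002 0"}}

```text
clock: 6.85
tcp_pos: [0.6249, 0.0, 0.1265]
ee_rot: [0.991, 0.131, 0.0, 0.0]
force: [0.0, 0.5, -3.1]
gripper_width: 0.668
finger_force: 33.0
```

>>> {"op": "step_arm", "data": {"deltas": "0 0 0.001 0; 0 0 0.002 0; 0 0 0.002 0; 0 0 0.002 0"}}

```text
clock: 7.25
tcp_pos: [0.625, 0.0001, 0.1256]
ee_rot: [0.991, 0.131, 0.0, 0.0]
force: [-3.3, -0.5, 5.3]
gripper_width: 0.671
finger_force: 33.8
```

>>> {"op": "step_arm", "data": {"deltas": "0 0 0 0; 0 0 0 0; 0 0 0 0; 0 0 0 0; 0 0 -0.01 0; 0 0 -0.04 0; 0 0 -0.08 0; 0 0 -0.12 0", "claw": 1}}

```text
clock: 8.05
tcp_pos: [0.6244, 0.0002, 0.2459]
ee_rot: [0.991, 0.131, -0.0, -0.0]
force: [0.2, -0.5, 0.1]
gripper_width: 1.001
finger_force: 0.0
```

Run:
```python
from h import *
delta((.469,.329,.22,15))
```

```text
clock 8.05 tcp [6.244e-01 2.000e-04 2.459e-01] psi 15.04 F [ 0.22 -0.51  0.07] w 1.001 ff 0.0
(0.469, 0.329, 0.22, 15) -> [-0.0648 -0.3579  0.0259] spin 0.0
```

>>> {"op": "step_arm", "data": {"deltas": "-0.064 -0.358 0.02 0; -0.064 -0.358 0.02 0; -0.064 -0.358 0.02 0; -0.064 -0.358 0.02 0; -0.064 -0.358 0.02 0; -0.064 -0.358 0.02 0; -0.064 -0.358 0.02 0; -0.064 -0.358 0.02 0"}}

```text
clock: 8.85
tcp_pos: [0.4656, 0.3358, 0.2253]
ee_rot: [0.991, 0.135, -0.0, -0.002]
force: [0.1, -0.9, -0.0]
gripper_width: 1.0
finger_force: 0.0
```

>>> {"op": "step_arm", "data": {"deltas": "0 0 0 0; 0 0 0 0; 0 0 0 0"}}

```text
clock: 9.15
tcp_pos: [0.4717, 0.327, 0.2242]
ee_rot: [0.992, 0.129, 0.0, 0.001]
force: [-0.6, -0.2, -0.6]
gripper_width: 1.002
finger_force: 0.0
```

Run:
```python
from h import *
import cv2
delta((.469,.329,.077,15))
s=robot.state();im=robot.snapshot("wrist");cv2.imwrite("pics/w4.png",im[:,:,::-1])
hsv=cv2.cvtColor(im,cv2.COLOR_RGB2HSV)
m=cv2.inRange(hsv,(18,120,90),(32,255,255));n,l,st,c=cv2.connectedComponentsWithStats(m)
for i in range(1,n):
    if st[i,4]>800:print(st[i],c[i],ray("wrist",*c[i],.07,s))
```

```text
clock 9.15 tcp [0.4717 0.327  0.2242] psi 14.82 F [-0.59 -0.15 -0.6 ] w 1.002 ff 0.0
(0.469, 0.329, 0.077, 15) -> [-0.0021 -0.0026  0.1472] spin -0.2
[  9 139  15 113 829] [ 15.91917973 205.92038601] [0.43528474 0.5431377  0.07      ]
[ 279  240   60   31 1064] [308.40413534 255.65319549] [0.45229296 0.33127979 0.07      ]
```

>>> {"op": "step_arm", "data": {"deltas": "-0.002 -0.002 0.04 0; -0.002 -0.002 0.08 0; -0.002 -0.002 0.115 0; -0.002 -0.002 0.14 0; -0.002 -0.002 0.147 0; -0.002 -0.002 0.147 0; -0.002 -0.002 0.147 0"}}

```text
clock: 9.9
tcp_pos: [0.4689, 0.3308, 0.0786]
ee_rot: [0.991, 0.13, 0.001, -0.0]
force: [0.1, -0.1, -0.4]
gripper_width: 1.004
finger_force: 0.0
```

>>> {"op": "step_arm", "data": {"deltas": "0 0 0 0; 0 0 0 0; 0 0 0 0; 0 0 0 0; 0 0 0 0; 0 0 0 0; 0 0 0 0; 0 0 0 0", "claw": 0, "squeeze": 35}}

```text
clock: 10.7
tcp_pos: [0.4689, 0.3306, 0.0789]
ee_rot: [0.991, 0.131, 0.001, 0.0]
force: [-0.8, -1.7, 4.7]
gripper_width: 0.684
finger_force: 36.5
```

>>> {"op": "step_arm", "data": {"deltas": "0 0 -0.01 0; 0 0 -0.03 0; 0 0 -0.06 0; 0 0 -0.1 0; 0 0 -0.13 0; 0 0 -0.15 0; 0 0 -0.15 0; 0 0 -0.15 0"}}

```text
clock: 11.5
tcp_pos: [0.4673, 0.3305, 0.2268]
ee_rot: [0.991, 0.131, -0.0, 0.0]
force: [0.2, 0.0, -3.4]
gripper_width: 0.685
finger_force: 38.8
```

Run:
```python
from h import *
import cv2
delta((.564,-.014,.23,15))
cv2.imwrite("pics/w5.png",robot.snapshot("wrist")[:,:,::-1])
```

```text
clock 11.5 tcp [0.4673 0.3305 0.2268] psi 15.04 F [ 0.19  0.02 -3.42] w 0.685 ff 38.8
(0.564, -0.014, 0.23, 15) -> [ 0.004   0.3578 -0.0032] spin 0.0
```

View pics/w5.png

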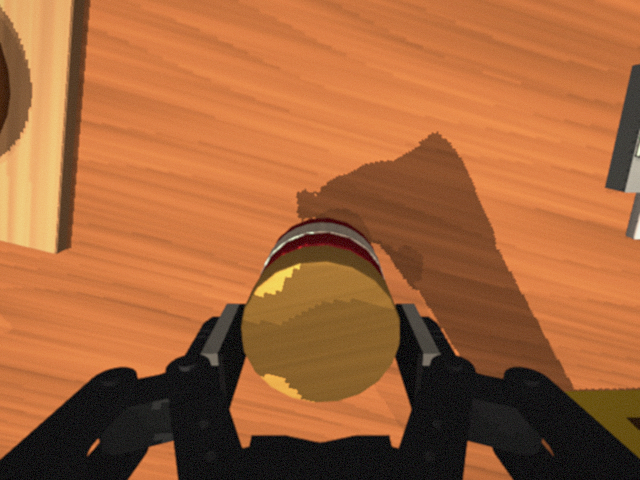

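The jar is held upright, with its lid centre at about (321,331).

>>> {"op": "step_arm", "data": {"deltas": "0 0.03 -0.005 0; 0 0.075 -0.005 0; 0 0.12 -0.005 0; 0.001 0.17 -0.005 0; 0.002 0.22 -0.005 0; 0.003 0.27 -0.005 0; 0.003 0.315 -0.005 0; 0.003 0.345 -0.005 0"}}

```text
clock: 12.35
tcp_pos: [0.5594, -0.0066, 0.2298]
ee_rot: [0.992, 0.129, -0.002, 0.0]
force: [0.4, 0.9, -2.2]
gripper_width: 0.687
finger_force: 38.9
```

>>> {"op": "step_arm", "data": {"deltas": "0 0.01 0 0; 0 0.013 0 0; 0 0.013 0 0; 0 0.013 0 0; 0 0.013 0 0"}}

```text
clock: 12.85
tcp_pos: [0.5631, -0.0122, 0.2322]
ee_rot: [0.991, 0.132, -0.0, -0.0]
force: [-0.6, -0.3, -1.7]
gripper_width: 0.684
finger_force: 38.9
```

Run:
```python
from h import *
import cv2
delta((.563,-.0147,.127,15))
cv2.imwrite("pics/w6.png",robot.snapshot("wrist")[:,:,::-1])
```

```text
clock 12.85 tcp [ 0.5631 -0.0122  0.2322] psi 15.21 F [-0.56 -0.26 -1.69] w 0.684 ff 38.9
(0.563, -0.0147, 0.127, 15) -> [-0.0007  0.0023  0.1052] spin 0.2
```

View pics/w6.png

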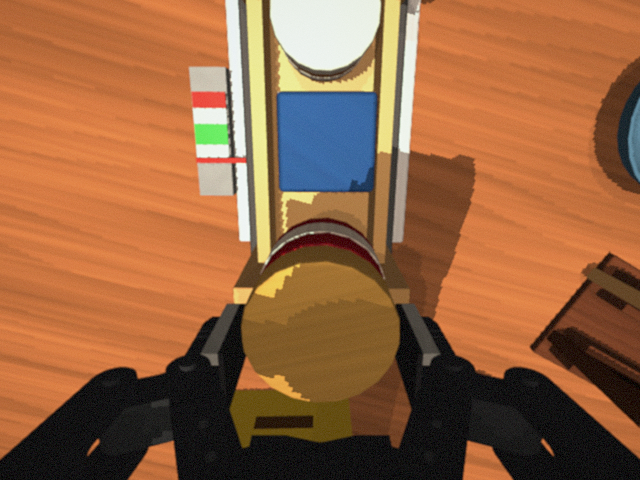

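The tin stands square in the crate at (278..377, 92..191). I'll lower the jar behind it.

>>> {"op": "step_arm", "data": {"deltas": "-0.001 0.001 0.03 0; -0.001 0.001 0.055 0; -0.001 0.001 0.077 0; -0.001 0.001 0.092 0; -0.001 0.001 0.101 0; -0.001 0.001 0.104 0; -0.001 0.001 0.104 0; -0.001 0.001 0.104 0"}}

```text
clock: 13.7
tcp_pos: [0.5635, -0.0155, 0.1292]
ee_rot: [0.991, 0.131, 0.001, 0.0]
force: [-0.2, 1.0, -2.7]
gripper_width: 0.689
finger_force: 38.9
```

>>> {"op": "step_arm", "data": {"deltas": "0 0 0.001 0; 0 0 0.002 0; 0 0 0.002 0; 0 0 0.002 0"}}

```text
clock: 14.1
tcp_pos: [0.5627, -0.0156, 0.1263]
ee_rot: [0.991, 0.131, 0.0, 0.0]
force: [0.4, -0.4, -2.7]
gripper_width: 0.681
finger_force: 38.9
```

>>> {"op": "step_arm", "data": {"deltas": "0 0 0.001 0; 0 0 0.002 0; 0 0 0.002 0; 0 0 0.002 0"}}

```text
clock: 14.5
tcp_pos: [0.5631, -0.0155, 0.125]
ee_rot: [0.991, 0.131, 0.001, 0.0]
force: [0.1, -0.8, 4.4]
gripper_width: 0.685
finger_force: 39.4
```

Contact with the crate floor. Next I release and rise.

>>> {"op": "step_arm", "data": {"deltas": "0 0 0 0; 0 0 0 0; 0 0 0 0; 0 0 0 0; 0 0 -0.01 0; 0 0 -0.04 0; 0 0 -0.08 0; 0 0 -0.12 0", "claw": 1}}

```text
clock: 15.3
tcp_pos: [0.5624, -0.0154, 0.246]
ee_rot: [0.991, 0.131, -0.0, -0.0]
force: [1.2, -0.1, 0.0]
gripper_width: 1.002
finger_force: 0.0
```

Run:
```python
from h import *
delta((.52,-.3,.25,76.3))
```

```text
clock 15.3 tcp [ 0.5624 -0.0154  0.246 ] psi 15.05 F [ 1.19 -0.11  0.  ] w 1.002 ff 0.0
(0.52, -0.3, 0.25, 76.3) -> [-0.1148  0.2639 -0.004 ] spin -61.3
```

>>> {"op": "step_arm", "data": {"deltas": "-0.087 0.305 0 -61.3; -0.087 0.305 0 -61.3; -0.087 0.305 0 -61.3; -0.087 0.305 0 -61.3; -0.087 0.305 0 -61.3; -0.087 0.305 0 -61.3; -0.087 0.305 0 -61.3; -0.087 0.305 0 -61.3", "claw": 0.55}}

```text
clock: 16.1
tcp_pos: [0.5554, -0.3399, 0.244]
ee_rot: [0.788, 0.616, -0.001, 0.001]
force: [0.1, 0.1, -0.5]
gripper_width: 0.548
finger_force: 0.0
```

>>> {"op": "step_arm", "data": {"deltas": "0 0 0 0; 0 0 0 0; 0 0 0 0; 0 0 0 0"}}

```text
clock: 16.5
tcp_pos: [0.5581, -0.3315, 0.2446]
ee_rot: [0.786, 0.618, 0.0, 0.0]
force: [0.1, -0.1, 0.6]
gripper_width: 0.549
finger_force: 0.0
```

Run:
```python
from h import *
import cv2
delta((.557,-.333,.119,76.3))
s=robot.state();np.save("w7.npy",dict(ee_rot=s["ee_rot"],tcp_pos=s["tcp_pos"]),allow_pickle=True)
im=robot.snapshot("wrist")[:,:,::-1];cv2.imwrite("pics/w7.png",im)
```

```text
clock 16.5 tcp [ 0.5581 -0.3315  0.2446] psi 76.39 F [ 0.09 -0.05  0.58] w 0.549 ff 0.0
(0.557, -0.333, 0.119, 76.3) -> [-0.0017 -0.0008  0.1256] spin 0.1
```

View pics/w7.png

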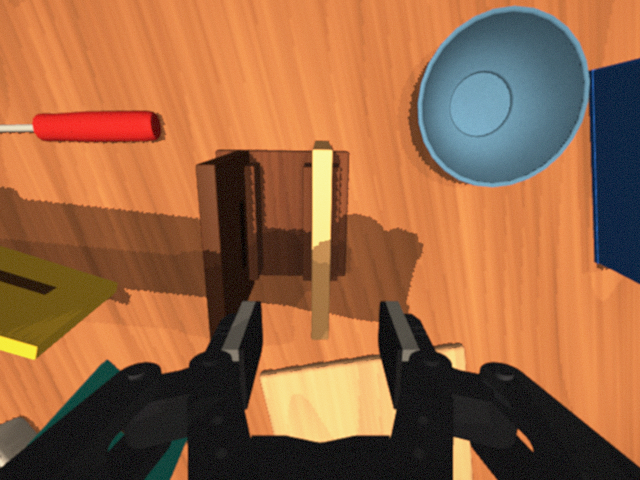

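The pine board's top edge runs from (322.5,150) to (320,338), between the fingers. The walnut board is to its left at (222,240).

Run:
```python
from h import *
s=np.load("w7.npy",allow_pickle=True).item()
a=ray("wrist",322.5,150,.128,s);b=ray("wrist",320,338,.128,s)
d=a-b;print(a,b,(a+b)/2,np.linalg.norm(d),np.degrees(np.arctan2(d[1],d[0])))
for u,v in[(311,338),(329,338),(313,150),(332,150)]:print(ray("wrist",u,v,.128,s))
c=(a+b)/2;delta((c[0],c[1],.12,np.degrees(np.arctan2(d[1],d[0]))))
```

```text
[ 0.57438972 -0.27186053  0.128     ] [ 0.54325745 -0.39422204  0.128     ] [ 0.55882359 -0.33304129  0.128     ] 0.12625987860294363 75.7251898082112
[ 0.53722593 -0.3927653   0.128     ]
[ 0.54928873 -0.39567872  0.128     ]
[ 0.56892985 -0.27053953  0.128     ]
[ 0.5798494  -0.27318149  0.128     ]
clock 16.55 tcp [ 0.5581 -0.3317  0.2446] psi 76.39 F [ 0.09  0.25 -0.08] w 0.549 ff 0.0
(np.float64(0.5588235875984211), np.float64(-0.333041285580795), 0.12, np.float64(75.7251898082112)) -> [-0.0011  0.0011  0.1246] spin 0.7
```

>>> {"op": "step_arm", "data": {"deltas": "-0.001 0.001 0.03 0.7; -0.001 0.001 0.06 0.7; -0.001 0.001 0.085 0.7; -0.001 0.001 0.105 0.7; -0.001 0.001 0.115 0.7; -0.001 0.001 0.118 0.7; -0.001 0.001 0.118 0.7; -0.001 0.001 0.118 0.7"}}

```text
clock: 17.35
tcp_pos: [0.5593, -0.3342, 0.1276]
ee_rot: [0.79, 0.613, 0.0, 0.001]
force: [0.2, 0.5, 1.1]
gripper_width: 0.548
finger_force: 0.0
```

>>> {"op": "step_arm", "data": {"deltas": "0 0 0 0; 0 0 0 0; 0 0 0 0; 0 0 0 0; 0 0 0 0; 0 0 0 0; 0 0 0 0; 0 0 0 0", "claw": 0, "squeeze": 60}}

```text
clock: 18.15
tcp_pos: [0.5589, -0.3341, 0.1271]
ee_rot: [0.79, 0.613, 0.0, 0.001]
force: [-0.1, 0.3, 6.0]
gripper_width: 0.129
finger_force: 59.8
```

>>> {"op": "step_arm", "data": {"deltas": "0 0 -0.01 0; 0 0 -0.03 0; 0 0 -0.06 0; 0 0 -0.095 0; 0 0 -0.125 0; 0 0 -0.145 0; 0 0 -0.145 0; 0 0 -0.145 0"}}

```text
clock: 18.95
tcp_pos: [0.5582, -0.3337, 0.2704]
ee_rot: [0.79, 0.613, -0.0, -0.0]
force: [-0.8, 0.3, -2.3]
gripper_width: 0.128
finger_force: 59.1
```

Run:
```python
from h import *
delta((.4696,-.0397,.27,105),(.4696,-.0397,.157,105))
```

```text
clock 18.95 tcp [ 0.5582 -0.3337  0.2704] psi 75.63 F [-0.85  0.27 -2.34] w 0.128 ff 59.1
(0.4696, -0.0397, 0.27, 105) -> [ 0.2628 -0.1587  0.0004] spin -29.4
(0.4696, -0.0397, 0.157, 105) -> [ 0.2628 -0.1587  0.1134] spin -29.4
```

>>> {"op": "step_arm", "data": {"deltas": "0.02 -0.02 0 -3; 0.055 -0.045 0 -7; 0.095 -0.07 0 -12; 0.135 -0.095 0 -17; 0.175 -0.12 0 -22; 0.21 -0.14 0 -26; 0.24 -0.155 0 -29.4; 0.262 -0.159 0 -29.4"}}

```text
clock: 19.75
tcp_pos: [0.4672, -0.038, 0.2693]
ee_rot: [0.607, 0.795, -0.001, -0.001]
force: [-0.3, -0.7, -1.1]
gripper_width: 0.129
finger_force: 59.1
```

>>> {"op": "step_arm", "data": {"deltas": "0 0 0 0; 0 0 0 0; 0 0 0 0; 0 0 0 0"}}

```text
clock: 20.15
tcp_pos: [0.4692, -0.0419, 0.2705]
ee_rot: [0.609, 0.793, -0.0, -0.001]
force: [0.2, 0.4, -0.9]
gripper_width: 0.13
finger_force: 59.1
```

Run:
```python
from h import *
import cv2
delta((.4696,-.0397,.157,105))
s=robot.state();np.save("w8.npy",dict(ee_rot=s["ee_rot"],tcp_pos=s["tcp_pos"]),allow_pickle=True)
w=robot.snapshot("wrist")[:,:,::-1];t=robot.snapshot("top")[:,:,::-1]
cv2.imwrite("pics/w8.png",w);cv2.imwrite("pics/t8.png",t)
# honey lid (white blob) and tin (blue blob) in the wrist view, green/red of gauge
h=cv2.cvtColor(w.copy(),cv2.COLOR_BGR2HSV)
for n,lo,hi in(("tin",(105,120,60),(120,255,255)),("white",(20,0,190),(60,40,255)),("green",(50,150,100),(70,255,255))):
    k,l,st,c=cv2.connectedComponentsWithStats(cv2.inRange(h,lo,hi))
    for i in range(1,k):
        if st[i,4]>150:print(n,st[i],np.round(c[i],1))
```

```text
clock 20.15 tcp [ 0.4692 -0.0419  0.2705] psi 104.9 F [ 0.17  0.35 -0.91] w 0.13 ff 59.1
(0.4696, -0.0397, 0.157, 105) -> [0.002  0.001  0.1135] spin -0.1
tin [ 499  190   90   76 5886] [542.5 227.5]
white [491  87  10  33 231] [495.4 102.6]
white [516  87  17  33 398] [524.4 102.9]
white [451  88  32  32 571] [465.8 103.3]
white [ 513  120  127   19 1015] [596. 130.]
white [ 598  190   42   76 2470] [621.7 230.9]
green [499  88  20  31 483] [508.6 102.7]
```

>>> {"op": "step_arm", "data": {"deltas": "0.001 0 0.03 0; 0.001 0 0.06 0; 0.001 0 0.085 0; 0.001 0 0.104 0; 0.001 0 0.112 0; 0.001 0 0.113 0; 0.001 0 0.113 0; 0.001 0 0.113 0"}}

```text
clock: 21.05
tcp_pos: [0.4701, -0.0398, 0.1593]
ee_rot: [0.609, 0.793, 0.0, 0.001]
force: [-0.1, -0.1, -1.6]
gripper_width: 0.128
finger_force: 59.1
```

Run:
```python
from h import *
import cv2
d=np.array([.966,.259,0]);O=np.array([.629,.003,.157])
delta(*[tuple(O+x*d)+(105,) for x in(-.115,-.112,-.094)])
s=np.load("w8.npy",allow_pickle=True).item()
print("tin",ray("wrist",543.5,227.5,.116,s))
t=cv2.imread("pics/t8.png")
h=cv2.cvtColor(t[150:260,240:350],cv2.COLOR_BGR2HSV)
m=cv2.inRange(h,(100,120,30),(125,255,255));k,l,st,c=cv2.connectedComponentsWithStats(m)
for i in range(1,k):
    if st[i,4]>60:print("tin top",st[i],c[i]+[240,150],ray("top",c[i][0]+240,c[i][1]+150,.116))
```

```text
clock 21.05 tcp [ 0.4701 -0.0398  0.1593] psi 105.02 F [-0.12 -0.07 -1.58] w 0.128 ff 59.1
(np.float64(0.51791), np.float64(-0.026785000000000003), np.float64(0.157), 105) -> [0.0002 0.0496 0.0023] spin 0.0
(np.float64(0.520808), np.float64(-0.026008000000000003), np.float64(0.157), 105) -> [0.0002 0.0526 0.0023] spin 0.0
(np.float64(0.538196), np.float64(-0.021346), np.float64(0.157), 105) -> [0.0002 0.0706 0.0023] spin 0.0
tin [0.62588773 0.00416067 0.116     ]
```

>>> {"op": "step_arm", "data": {"deltas": "0 0.01 0.002 0; 0 0.025 0.002 0; 0 0.037 0.002 0; 0 0.043 0.002 0; 0 0.046 0.002 0; 0 0.046 0.002 0; 0 0.046 0.002 0"}}

```text
clock: 21.75
tcp_pos: [0.5133, -0.0278, 0.156]
ee_rot: [0.609, 0.793, -0.0, -0.0]
force: [0.2, -0.3, -1.2]
gripper_width: 0.127
finger_force: 59.1
```

>>> {"op": "step_arm", "data": {"deltas": "0 0.003 0 0; 0 0.006 0 0; 0 0.009 0 0; 0 0.012 0 0; 0 0.012 0 0; 0 0.012 0 0"}}

```text
clock: 22.35
tcp_pos: [0.5245, -0.025, 0.1559]
ee_rot: [0.609, 0.793, -0.001, -0.001]
force: [-4.9, -1.3, 0.8]
gripper_width: 0.128
finger_force: 59.4
```

>>> {"op": "step_arm", "data": {"deltas": "0 0.003 0 0; 0 0.006 0 0; 0 0.009 0 0; 0 0.012 0 0; 0 0.014 0 0; 0 0.014 0 0; 0 0.014 0 0; 0 0.014 0 0"}}

```text
clock: 23.15
tcp_pos: [0.5364, -0.0219, 0.1558]
ee_rot: [0.609, 0.793, -0.002, -0.002]
force: [-10.6, -2.0, 5.4]
gripper_width: 0.127
finger_force: 60.0
```

Run:
```python
from h import *
import cv2
delta((.52,0,.157,105))
s=robot.state();print(s["moment"])
f=s["force"];print("press",f@np.array([.966,.259,0]))
w=robot.snapshot("wrist")[:,:,::-1];t=robot.snapshot("top")[:,:,::-1];sc=robot.snapshot("scene")[:,:,::-1]
for n,i in(("w9",w),("t9",t),("s9",sc)):cv2.imwrite(f"pics/{n}.png",i)
```

```text
clock 23.15 tcp [ 0.5364 -0.0219  0.1558] psi 104.99 F [-10.57  -2.     5.42] w 0.127 ff 60.0
(0.52, 0, 0.157, 105) -> [ 0.0254 -0.0102 -0.0012] spin -0.0
[-0.58314118  2.20372484 -0.16950806]
press -10.728233297447346
```

>>> {"op": "step_arm", "data": {"deltas": "0 0.0005 -0.001 0; 0 0.001 -0.002 0; 0 0.001 -0.002 0; 0 0.001 -0.002 0; 0 0.001 -0.002 0"}}

```text
clock: 23.8
tcp_pos: [0.5358, -0.022, 0.156]
ee_rot: [0.609, 0.793, -0.004, -0.003]
force: [-10.1, -2.5, -2.7]
gripper_width: 0.131
finger_force: 59.1
```

```bash
cat > g.py <<'E'
from h import *
import cv2
delta((.52,0,.157,105))
f=robot.state()["force"];print("press",f@np.array([.966,.259,0]))
def comps(im,n,lo,hi,box,a=8):
    u,v,U,V=box;h=cv2.cvtColor(np.ascontiguousarray(im[v:V,u:U]),cv2.COLOR_RGB2HSV)
    k,l,st,c=cv2.connectedComponentsWithStats(cv2.inRange(h,lo,hi))
    for i in range(1,k):
        if st[i,4]>=a:print(n,"x",st[i,0]+u,st[i,0]+st[i,2]-1+u,"y",st[i,1]+v,st[i,1]+st[i,3]-1+v,"area",st[i,4])
for cam,box in(("scene",(340,270,375,335)),("top",(250,170,285,230)),("wrist",(380,40,639,180))):
    im=robot.snapshot(cam);cv2.imwrite(f"pics/{cam}_g.png",im[:,:,::-1])
    comps(im,cam+" green",(45,120,70),(75,255,255),box);comps(im,cam+" red",(0,150,110),(5,255,255),box);comps(im,cam+" red2",(172,150,110),(180,255,255),box)
E
python3 g.py
```

```text
clock 23.8 tcp [ 0.5358 -0.022   0.156 ] psi 104.98 F [-10.13  -2.54  -2.65] w 0.131 ff 59.1
(0.52, 0, 0.157, 105) -> [ 0.0254 -0.0095 -0.001 ] spin -0.0
press -10.440281034161492
scene green x 355 364 y 299 301 area 28
scene red x 349 358 y 296 296 area 10
scene red x 354 364 y 307 310 area 41
top green x 260 267 y 199 203 area 22
top red x 258 265 y 191 195 area 32
wrist green x 469 477 y 75 120 area 154
wrist green x 482 499 y 75 121 area 571
wrist red x 515 540 y 75 121 area 894
wrist red x 470 484 y 76 149 area 500
```

>>> {"op": "step_arm", "data": {"deltas": "0 0 0 0; 0 0 0 0; 0 0 0 0; 0 0 0 0; 0 0 0 0; 0 0 0 0; 0 0 0 0; 0 0 0 0"}}

```text
clock: 24.75
tcp_pos: [0.5358, -0.022, 0.156]
ee_rot: [0.609, 0.793, -0.004, -0.003]
force: [-9.1, -4.0, -1.9]
gripper_width: 0.13
finger_force: 59.1
```

>>> {"op": "step_arm", "data": {"deltas": "0 0 0 0; 0 0 0 0; 0 0 0 0; 0 0 0 0; 0 0 0 0; 0 0 0 0; 0 0 0 0; 0 0 0 0"}}

```text
clock: 25.55
tcp_pos: [0.5357, -0.022, 0.156]
ee_rot: [0.609, 0.793, -0.004, -0.003]
force: [-10.7, -3.3, -2.8]
gripper_width: 0.127
finger_force: 59.1
```

```bash
cat >> g.py <<'E'
im=robot.snapshot("scene")
comps(im,"scene tin",(100,120,40),(125,255,255),(280,220,370,340));comps(im,"honey white",(15,0,170),(60,60,255),(280,220,370,320),40)
w=cv2.imread("pics/wrist_g.png")[:,:,::-1]
comps(w,"w tin",(105,120,40),(120,255,255),(320,100,640,340),100);comps(w,"w brass",(18,120,90),(32,255,255),(330,150,640,400),150)
E
python3 g.py
```

```text
clock 25.55 tcp [ 0.5357 -0.022   0.156 ] psi 104.98 F [-10.71  -3.33  -2.8 ] w 0.127 ff 59.1
(0.52, 0, 0.157, 105) -> [ 0.0254 -0.0095 -0.001 ] spin -0.0
press -11.203262077262679
scene green x 355 364 y 299 301 area 29
scene red x 349 356 y 296 296 area 8
scene red x 354 364 y 307 310 area 42
top green x 260 267 y 199 203 area 22
top red x 258 265 y 191 195 area 32
wrist green x 469 477 y 75 120 area 155
wrist green x 482 498 y 75 121 area 571
wrist red x 515 540 y 75 121 area 888
wrist red x 470 484 y 76 149 area 500
honey white x 348 364 y 270 295 area 260
honey white x 294 300 y 284 317 area 136
honey white x 348 364 y 298 319 area 144
honey white x 311 335 y 301 318 area 339
honey white x 354 363 y 312 317 area 56
w tin x 456 603 y 211 281 area 2506
w tin x 483 639 y 236 339 area 14110
w brass x 330 639 y 170 301 area 7216
w brass x 363 487 y 242 350 area 6469
w brass x 617 639 y 337 351 area 315
```

Run:
```python
from h import *
s=robot.state()
d=np.array([.966,.259]);n=np.array([-.259,.966]);O=np.array([.629,.003])+.018*d
from scipy.spatial.transform import Rotation as R
p=robot.camera_params("wrist");T=np.eye(4);T[:3,:3]=R.from_quat(s["ee_rot"]).as_matrix();T[:3,3]=s["tcp_pos"]
E=np.linalg.inv(T@p["T_tool_cam"]);K=p["K"]
def pr(x,y,z):
    q=E@np.r_[O+x*d+y*n,z,1];return np.round([K[0][2]-K[0][0]*q[0]/q[2],K[1][2]+K[1][1]*q[1]/q[2]])
for a in(("tin",[(.001+i*.029,j*.029,.116) for i in(-1,1) for j in(-1,1)]),("jar",[(-.067+i*.03,j*.03,.116) for i,j in((-1,0),(1,0),(0,-1),(0,1))])):print(a[0],[pr(*q).tolist() for q in a[1]])
```

```text
tin [[503.0, 359.0], [523.0, 241.0], [628.0, 360.0], [660.0, 242.0]]
jar [[358.0, 303.0], [492.0, 303.0], [420.0, 361.0], [431.0, 239.0]]
```

```bash
python3 -c "
from bench import robot
print(robot.sign_off())"
```

```text
the job is handed in; nothing more can be done
None
```

I handed the job in with the jar and tin in the crate and the pine end board held on the open-end posts, pressing at about 11 N with the pointer in the green (about 18 mm); the hand-in returned no verdict.

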